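Set the spindle timer by its clicks and start the spindle

ROBOT

A 6-joint arm with a two-finger parallel gripper is mounted at the origin on the work surface. World frame = base frame: x ahead of the robot, y to its left, z up, the work surface at z = 0. Lengths are in m, angles in rad, forces in N, time in s.
With the tool pointing down it reaches from about 0.275 to 0.75 m from the base axis. Payload 10.2 kg.
Tool frame: the origin (TCP) lies midway between the tips of the shut fingers; the grasp point (between the pads) lies 19 mm behind it (env.tcp_to_grasp is the x of the grasp point in the tool frame, in m); x points along the fingers, z is the direction in which the jaws open and shut, and the axes are right-handed (so a half turn about x gives the same grasp; the last joint's range is limited). The gripper opens to 88 mm and grips with 3 to 60 N. Pads are 18 mm wide; open, the fingers measure 123 mm over their backs; the gripper's body (75 mm by 187 mm) begins 45 mm behind the grasp point.
Start: joints at [1.089, 0.313, 1.498, -0, 1.331, -0.223], TCP at [0.134, 0.508, 0.214] pointing down, gripper open.
Joint ranges: [-2.94, 2.94], [-0.97, 2.17], [0.19, 2.56], [-1.23, 4.37], [0.02, 3.11], [-2.88, 2.88]. Speed limits (rad/s): [2.39, 2.39, 3.01, 3.14, 3.14, 3.14].

INTERFACE

Orientations are given as a unit quaternion [w, x, y, z].
In Python, from bench import env gives the robot as it stands.
- The arm moves only by the tool drive_tool, never from a script. Its argument "rows" is a list of rows, each a list of 2 entries, a list of its own where there are three numbers: the shift along the world's x, y, z in mm, then the turn about the world's z in rad. In form: [[[tx, ty, tz], spin], ...]. A call has 1 to 10 rows; each row is the pose to reach, as a shift and turn from the pose measured when the call began; what a row does not reach only later rows make up. A row lasts 1/10 s, in which the tool goes at most 50 mm and 8.59 degrees, less where a joint would pass 70% of its speed; a pose out of reach is approached as far as the arm can. A call with a gripper value outside its range is refused whole. "fingers" is the gripper command: -1 is fully open, 1 is shut, values between are in proportion, set as the call begins (left out, the last holds). The fingers move at their own pace and stop on an object; "newtons" is the grip in N (left out, the last holds). Time passes only in rows, so rows that repeat a pose let the fingers close. It gives the time, the measured TCP pose, the force and the opening at its end, in the units of the state.
- env.read_state(): the state, without advancing time (a new reading comes with each control period).
- env.capture(name): name is "scene" or "top" or "wrist"; returns a dict with "pixels" (420x560x3 uint8, red, green, blue), "depth" (420x560 float32, m along the optical axis (not along the pixel's ray), 0 where there is no reading), "fx", "fy", "cx", "cy" (pixels), "pose" (4x4, takes a point from camera to world coordinates); the wrist camera has in their place "tool_from_camera" (4x4, takes a point from camera to tool coordinates, whose origin is the TCP and whose axes are the tool frame's). Camera axes: x right, y down, z forward; pixel columns grow to the right and rows downward; lengths in m; the calibration is good to about 2 mm. A picture is of the moment at which its call begins: read the wrist's pose just before it.
- env.finish_job(): hands the job in, once; it reports no verdict.
The state is a dict: "t": time; "q": joint angles; "joint_velocities": joint speeds; "tau": joint torques, N m; "eef_pos": TCP position; "tool_rot": TCP orientation; "force": force on the tool from outside, world axes, zero at the start; "torque": the same for the moment, N m; "gripper_width": finger opening in m.
Only numpy, scipy, OpenCV 4.12 (cv2) and the standard library are available. Lean on these libraries where they do the work, as an engineer would, in place of code of your own. Each camera call takes 0.05 s, during which the arm holds its last target.

TASK

Set the spindle timer to five, that is five clicks clockwise from its zero mark, turning it only by its push-to-engage knob: press the knob down just firmly enough that it carries the dial round, without forcing it, count the clicks, and let go of it. Then push the red start button fully in once the dial is set and leave it to spring back; leave the glass blanks, the chuck and the spherometer where they are.

Things in the scene. Friction and masses are not known exactly. Their poses are not given: they have to be found in the camera images.
- dial (a joint): Angle of the timer's dial plate (rad): 0 at the zero mark, growing clockwise seen from above, stops at 0 and 3.49. One click is 0.349 rad (20 degrees), so five clicks is 1.745. It rests only in click notches and snaps to the nearest one when the knob is let go. It starts in one of notches 0 to 3. Leaving a notch takes about 0.08 N m.
- timer: The timer: a fixed grey box 150 x 150 x 70 mm high with a round dial plate and a black knob on top. Origin at the centre of its underside, on the dial's axis. Turned up to 0.5 rad; stands on either side. Ticks on the box outside the plate mark clicks 0 to 10; 0, 5 and 10 are long. Tick 5 points along the box's +x, tick 0 lies 100 degrees counter-clockwise of it.
- plate: The aluminium dial plate, 100 mm across, its top 74 mm above the bench, turned by joint dial; it includes the clutch hidden below it in the box. A black pointer line on it runs from 26 to 48 mm radius and points at the tick of the present click. Origin on the dial's axis at bench height. Keep the gripper off the plate (at most 3 N).
- knob: The knob: an upright black bar 46 mm long (its x), 16 mm wide (its y), from 97 to 133 mm above the bench at rest, on a 15 mm stem on the dial's axis. Origin on the axis, at bench height when at rest. Unpressed it spins freely either way without turning the dial, so it can be wound back for another stroke. Let go, it springs up.
- knob_grip (a point): Grip point of the knob: on the dial's axis, 121 mm above the bench at rest, 12 mm below the bar's top and 47 mm above the dial plate; x along the bar, pinch across y. The bar's heading at the start is random.
- press (a joint): How far the knob is pushed down (m), 0 to 0.0205. Return spring: 2 N at the top plus 0.15 N per mm. Somewhere 2 to 16 mm down, different each time and unseen, it meets a friction clutch; from there the push rises 8 N per mm. With under 5 to 7 N on the clutch (beyond the return spring) it slips, 9 to 12 N carries the dial through the clicks, over 14 N is forcing it and fails.
- start (a joint): Travel of the red start button (m): 0 out, 0.006 fully in; spring, 1.5 N at first touch, 5 N fully in.
- start_top (a point): Centre of the top face of the red push button, 36 mm across, 22 mm above the bench when out, in a fixed black round housing 52 mm across and 12 mm high. It is pushed straight down.
- blank1_mid (a point): Centre of a round crown glass blank 70 mm across, 14 mm thick, lying flat on the bench (7 mm above it). To be left alone.
- blank2_mid (a point): Centre of the other, like glass blank. To be left alone.
- chuck_mid (a point): Centre (20 mm up) of the grey ceramic blocking chuck, a stepped round 60 mm across, 40 mm tall. To be left alone.
- spherometer_mid (a point): Centre (29 mm up) of the stubby steel spherometer on three legs, 48 mm across, 58 mm tall, standing between timer and button. To be left alone.
There are look-alikes about, which are no part of the job. Of the things that look like the part that bears start, the largest one is meant.

How it is judged:
On the way, in this order (a step that is already met when the one before it is completed fails the run):
1. the dial rests in the fifth click notch and the knob has been let go (value of joint dial between 1.625 and 1.865 rad and velocity of joint dial between -0.1 and 0.1 rad/s and contact force between each of the arm, the fingers and knob below 0.1 N), for 0.2 s.
2. the start button is pushed fully in (value of joint start above 0.005 m), for 0.05 s.
At the end, for the whole second after the job is handed in: The dial rests in the fifth click notch (joint dial within 0.12 rad of 1.745), the start button has been pushed in (beyond 5 of its 6 mm) after the dial was set and the knob let go, and is out again (under 1.5 mm) (value of joint dial between 1.625 and 1.865 rad and velocity of joint dial between -0.1 and 0.1 rad/s and value of joint start below 0.0015 m); the robot touches nothing.
It fails at once if the knob is forced: more than 16 N between the faces of its clutch, thrust and drag together (contact force between knob and plate above 16 N).
It fails at once if the dial plate is touched by the gripper with more than 3 N (contact force between any of the fingers, the arm and plate above 3 N).
It fails at once if a glass blank, the chuck or the spherometer is moved by more than 20 mm (distance of any of blank1_mid, blank2_mid, chuck_mid, spherometer_mid from where it was at the start of the episode above 0.02 m).
It also fails if it takes over 67 s, if anything falls off the work surface, if the arm or the gripper's body presses on something with over 40 N, if the wrist force passes 120 N, or if a joint passes its speed limit or range.

## Working session

There is one attempt and no reset: what is moved stays moved. The work goes in short steps, Python scripts to look and compute and a tool call to move; the robot and the scene stay as the last step left them, time stands still between calls to the robot, and variables do not carry over. Pictures are saved under pics/ and viewed, and the job is handed in when it is done.

Besides the shell and the picture viewer there is one more tool, called after "Call:" by a JSON object that holds its "method" and its "body", one argument or row to a line. drive_tool: Moves the arm, as the interface text tells. Its arguments: {"type":"object","properties":{"rows":{"type":"array","items":{"type":"array"}},"fingers":{"type":"number"},"newtons":{"type":"number"}},"required":["rows"]}

```bash
mkdir -p pics; ls; cat > h.py <<'E'
import numpy as np, cv2
from bench import env
def snap(n,f):
    c=env.capture(n); cv2.imwrite('pics/'+f,c['pixels'][:,:,::-1]); np.savez('/tmp/'+f+'.npz',**{k:v for k,v in c.items() if v is not None}); return c
def ray(c,u,v,z,pose=None):
    P=c['pose'] if pose is None else pose
    d=P[:3,:3]@np.array([(u-c['cx'])/c['fx'],(v-c['cy'])/c['fy'],1]); o=P[:3,3]
    return o+d*(z-o[2])/d[2]
def pt(c,u,v,pose=None):
    P=c['pose'] if pose is None else pose
    z=float(c['depth'][v,u]); return P[:3,:3]@np.array([(u-c['cx'])/c['fx']*z,(v-c['cy'])/c['fy']*z,z])+P[:3,3]
E
python3 - <<'E'
from h import *
print(env.read_state(), env.tcp_to_grasp)
snap('top','top1.png');snap('scene','scene1.png')
E
```

```text
pics
{'t': 0.0, 'q': array([ 1.08860356e+00,  3.13416017e-01,  1.49843429e+00,  1.10194414e-05,
        1.33099946e+00, -2.23383027e-01]), 'joint_velocities': array([ 5.80484060e-04, -1.34978224e-04,  1.67396465e-03, -1.01915493e-03,
        2.66346037e-05,  1.00745634e-03]), 'tau': array([-4.54400270e-04, -4.02212906e+01, -2.52272218e+01,  6.94772392e-02,
        3.52860906e-02, -1.10977817e-04]), 'eef_pos': array([0.13423141, 0.50726247, 0.21297953]), 'tool_rot': array([ 0.5599368 , -0.43147951,  0.56074699,  0.43111371]), 'force': array([-0.19557563,  0.3252588 , -0.52192927]), 'torque': array([ 0.03870498,  0.00089384, -0.04654391]), 'gripper_width': 0.08799691151039232} -0.0187
```

View pics/top1.png

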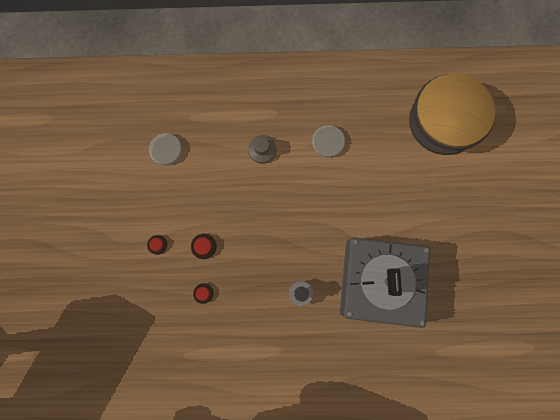

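View pics/scene1.png

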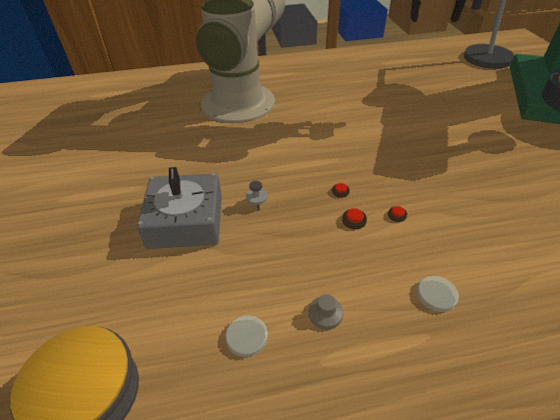

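The top view shows three red-button look-alikes: (203,246), which is the largest, (157,244) and (203,294). I choose (203,246) and check it in a close crop. The timer is at (388,282), with its pointer at left around (368,283).

```bash
python3 - <<'E'
from h import *
c=dict(np.load('/tmp/top1.png.npz'))
im=c['pixels'][:,:,::-1]
a=cv2.resize(im[230:335,335:440],(600,600),interpolation=cv2.INTER_CUBIC)
b=cv2.resize(im[225:315,140:230],(200,200),interpolation=cv2.INTER_CUBIC)
o=np.zeros((600,800,3),np.uint8);o[:,:600]=a;o[:200,600:]=b
cv2.imwrite('pics/crop1.png',o)
hsv=cv2.cvtColor(im,cv2.COLOR_BGR2HSV)
m=(((hsv[...,0]<8)|(hsv[...,0]>172))&(hsv[...,1]>170)&(hsv[...,2]>70)).astype(np.uint8)
n,l,s,ce=cv2.connectedComponentsWithStats(m)
for i in range(1,n):
    if s[i,4]>30: print(s[i],ce[i],ray(c,*ce[i],0.022))
print(c['pose'],c['fx'])
# knob top by depth
P=c['pose'];v,u=np.mgrid[0:420,0:560];z=c['depth']
X=np.stack([(u-c['cx'])/c['fx']*z,(v-c['cy'])/c['fy']*z,z],-1)@P[:3,:3].T+P[:3,3]
r=np.zeros(z.shape,bool);r[230:335,335:440]=1
for lo,hi in((.122,.145),(.069,.08),(.06,.08)):
    k=r&(X[...,2]>lo)&(X[...,2]<hi)
    p=X[k];print(lo,k.sum(),p.mean(0)); print(cv2.minAreaRect((p[:,:2]*1000).astype(np.float32)))
for n,(u,v) in dict(sph=(301,293),chuck=(262,149),b1=(166,149),b2=(328,141)).items(): print(n,ray(c,u,v,.02))
E
```

```text
[194 237  18  18 248] [202.14112903 245.53629032] [0.54840338 0.18285156 0.022     ]
[149 238  14  13 145] [155.6137931  243.97931034] [0.55309809 0.2765202  0.022     ]
[196 287  14  14 151] [202.04635762 293.29139073] [0.45494193 0.18162756 0.022     ]
[[-0.01529349 -0.9846272   0.17399826  0.48183736]
 [-0.99966291  0.01870825  0.01800201  0.01693981]
 [-0.02098047 -0.17366429 -0.9845814   0.87515769]
 [ 0.          0.          0.          1.        ]] 427.5368218486322
0.122 285 [ 0.47309311 -0.16926276  0.13094042]
((473.2694091796875, -170.664306640625), (45.68307876586914, 17.09068489074707), 1.0492918491363525)
0.069 3867 [ 0.4719341  -0.16848613  0.07161643]
((472.8747863769531, -169.16836547851562), (145.9024200439453, 145.95346069335938), 82.77388763427734)
0.06 6258 [ 0.4720841  -0.16798975  0.07002816]
((473.09429931640625, -170.32887268066406), (150.46058654785156, 150.1331787109375), 82.46601867675781)
sph [ 0.4526046  -0.01227265  0.02      ]
chuck [0.74679097 0.06134809 0.02      ]
b1 [0.7511622  0.26207058 0.02      ]
b2 [ 0.76107232 -0.0761356   0.02      ]
```

View pics/crop1.png

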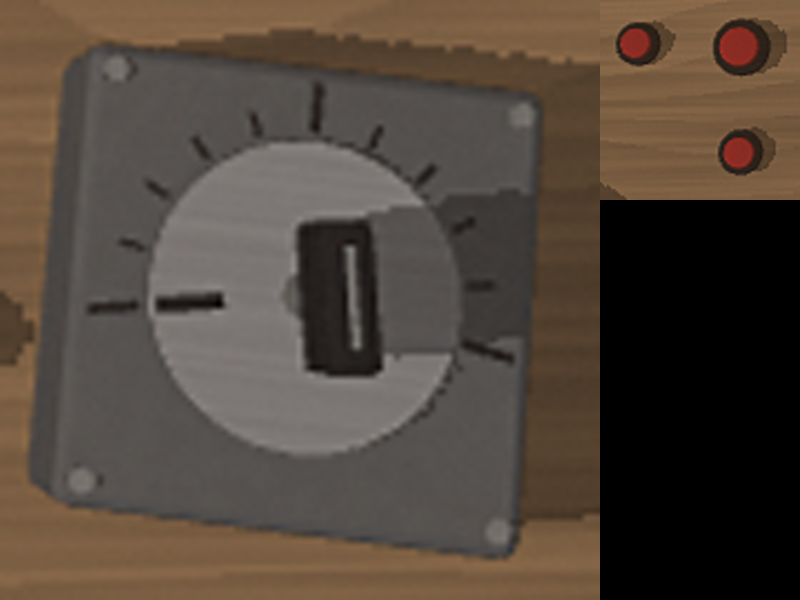

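```bash
python3 - <<'E'
from h import *
from scipy.spatial.transform import Rotation as R
s=env.read_state();w,x,y,z=s['tool_rot'];M=R.from_quat([x,y,z,w]).as_matrix();print(M.round(3))
print('yaw of tool z deg',np.degrees(np.arctan2(M[1,2],M[0,2])), 'q1-q6',s['q'][0]-s['q'][5],'q1+q6',s['q'][0]+s['q'][5])
c=dict(np.load('/tmp/top1.png.npz'))
# heading of bar from image edges (top face at z=.133)
for f in ((298,222),(370,218),(308,372),(381,374)):
    print(ray(c,335+f[0]*105/600-.5,230+f[1]*105/600-.5,.133)*1000)
for f in ((318,130),(90,309),(510,357),(190,302)):
    p=ray(c,335+f[0]*105/600-.5,230+f[1]*105/600-.5,.072);print(p*1000)
E
```

```text
[[-0.001 -0.967  0.256]
 [-0.001  0.256  0.967]
 [-1.     0.    -0.001]]
yaw of tool z deg 75.17501432774095 q1-q6 1.3120531932231279 q1+q6 0.8651586333558384
[ 495.52715868 -155.53739206  133.        ]
[ 496.37019654 -177.00248145  133.        ]
[ 451.66922938 -155.85899924  133.        ]
[ 450.78011823 -177.27957327  133.        ]
[ 526.12268767 -177.9561152    72.        ]
[ 470.03215744 -101.43902697   72.        ]
[ 452.94580252 -234.60164935   72.        ]
[ 471.76244757 -133.61385772   72.        ]
```

Call:
{"method": "drive_tool", "body": {
  "rows": [
    [[20, -35, 10], 0],
    [[40, -75, 20], 0.05],
    [[60, -115, 30], 0.1],
    [[85, -155, 40], 0.15],
    [[105, -195, 50], 0.2],
    [[130, -235, 50], 0.27],
    [[155, -275, 50], 0.27],
    [[175, -315, 50], 0.27],
    [[200, -355, 50], 0.27],
    [[220, -395, 50], 0.27]
  ],
  "fingers": -1
}}

```text
t: 1.1
eef_pos: [0.3548, 0.1104, 0.263]
tool_rot: [-0.497, 0.503, -0.498, -0.502]
force: [0.3, 1.7, -0.5]
gripper_width: 0.0881
```

Call:
{"method": "drive_tool", "body": {
  "rows": [
    [[18, -40, 0], 0],
    [[35, -80, 0], 0],
    [[52, -120, 0], 0],
    [[70, -160, 0], 0],
    [[88, -200, 0], 0],
    [[102, -240, 0], 0],
    [[112, -265, 0], 0],
    [[118, -280, 0], 0],
    [[118, -280, 0], 0],
    [[118, -280, 0], 0]
  ]
}}

```text
t: 2.1
eef_pos: [0.4726, -0.1686, 0.2629]
tool_rot: [-0.497, 0.503, -0.497, -0.503]
force: [0.2, -0.7, -0.2]
gripper_width: 0.0878
```

```bash
cat >> h.py <<'E'
from scipy.spatial.transform import Rotation as R
def T(s):
    w,x,y,z=s['tool_rot'];M=np.eye(4);M[:3,:3]=R.from_quat([x,y,z,w]).as_matrix();M[:3,3]=s['eef_pos'];return M
def yaw(s):
    M=T(s);return np.arctan2(M[1,2],M[0,2])
def wrist(f):
    s=env.read_state();c=env.capture('wrist');c['pose']=T(s)@c['tool_from_camera'];cv2.imwrite('pics/'+f,c['pixels'][:,:,::-1]);np.savez('/tmp/'+f+'.npz',**c);return s,c
E
python3 - <<'E'
from h import *
s,c=wrist('w1.png');print(s['eef_pos'],yaw(s),s['force'],s['q'])
P=c['pose'];v,u=np.mgrid[0:420,0:560];z=c['depth']
X=np.stack([(u-c['cx'])/c['fx']*z,(v-c['cy'])/c['fy']*z,z],-1)@P[:3,:3].T+P[:3,3]
k=(X[...,2]>.125)&(X[...,2]<.14)&(abs(X[...,0]-.473)<.05)&(abs(X[...,1]+.17)<.05)
print(k.sum(),cv2.minAreaRect((X[k][:,:2]*1000).astype(np.float32)),np.median(X[k][:,2]))
E
```

```text
[ 0.47260008 -0.16864802  0.26291094] 1.5822039249255464 [ 0.16103543 -0.67810167 -0.21687478] [-5.76283533e-01  2.29162059e-01  1.47816864e+00 -6.84097911e-04
  1.43434714e+00 -2.15839426e+00]
1016 ((472.9248046875, -171.11083984375), (45.568115234375, 15.893695831298828), 0.8701298832893372) 0.13260010877827025
```

View pics/w1.png

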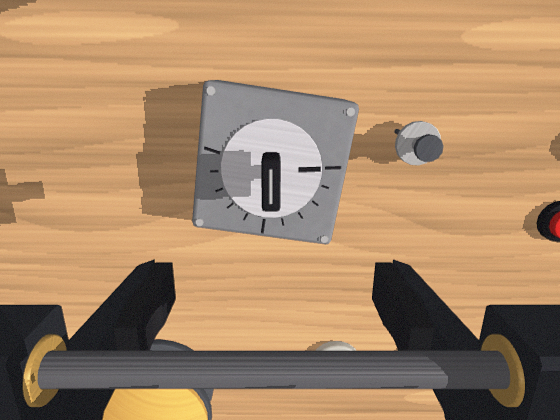

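The wrist view shows the knob bar at (271,181) and the pointer at (310,169) aimed at long tick 0, so I need all five clicks clockwise (-1.745 rad about z). Going down to the knob.

Call:
{"method": "drive_tool", "body": {
  "rows": [
    [[0, -2, -30], 0],
    [[0, -2, -65], 0],
    [[0, -2, -100], 0],
    [[0, -2, -130], 0],
    [[0, -2, -150], 0],
    [[0, -2, -160], 0],
    [[0, -2, -160], 0],
    [[0, -2, -160], 0]
  ]
}}

```text
t: 2.95
eef_pos: [0.4731, -0.1702, 0.1042]
tool_rot: [-0.497, 0.504, -0.497, -0.502]
force: [-0.2, 0.4, 0.0]
gripper_width: 0.0885
```

```bash
python3 - <<'E'
from h import *
s=env.read_state();print(s['eef_pos'],yaw(s),s['force'],s['t'],s['torque'])
E
```

```text
[ 0.47307574 -0.17022414  0.10423036] 1.5833907101573368 [-0.15832191  0.42232141  0.04452608] 2.95 [-0.01129385  0.00867921  0.07114874]
```

Call:
{"method": "drive_tool", "body": {
  "rows": [
    [[0, 0, -1], 0],
    [[0, 0, -1], 0],
    [[0, 0, -1], 0],
    [[0, 0, -1], 0],
    [[0, 0, -1], 0],
    [[0, 0, -1], 0],
    [[0, 0, -1], 0],
    [[0, 0, -1], 0]
  ],
  "fingers": 1,
  "newtons": 45
}}

```text
t: 3.75
eef_pos: [0.4731, -0.1702, 0.1032]
tool_rot: [-0.497, 0.504, -0.497, -0.502]
force: [-1.1, -0.1, 1.0]
gripper_width: 0.0262
```

```bash
python3 - <<'E'
from h import *
for i in range(3):
    s=env.read_state();print(s['eef_pos'],yaw(s),s['force'],s['t'],s['torque'],s['gripper_width'])
E
```

```text
[ 0.47305739 -0.17024321  0.10320791] 1.5833122178824697 [-1.08513171 -0.10874174  0.97240055] 3.75 [-0.00447572 -0.02203244  0.02512546] 0.026203363766764676
[ 0.47305739 -0.17024321  0.10320791] 1.5833122178824697 [-1.08513171 -0.10874174  0.97240055] 3.75 [-0.00447572 -0.02203244  0.02512546] 0.026203363766764676
[ 0.47305739 -0.17024321  0.10320791] 1.5833122178824697 [-1.08513171 -0.10874174  0.97240055] 3.75 [-0.00447572 -0.02203244  0.02512546] 0.026203363766764676
```

Still closing (26 mm, and the bar is 16 mm).

Call:
{"method": "drive_tool", "body": {
  "rows": [
    [[0, 0, 0], 0],
    [[0, 0, 0], 0],
    [[0, 0, 0], 0],
    [[0, 0, 0], 0]
  ]
}}

```text
t: 4.15
eef_pos: [0.4731, -0.1705, 0.1033]
tool_rot: [-0.497, 0.504, -0.497, -0.502]
force: [-0.1, -2.4, -0.2]
gripper_width: 0.0149
```

Call:
{"method": "drive_tool", "body": {
  "rows": [
    [[0, 0, 0], 0]
  ]
}}

```text
t: 4.25
eef_pos: [0.4731, -0.1706, 0.1033]
tool_rot: [-0.497, 0.504, -0.497, -0.502]
force: [0.2, -2.0, -0.7]
gripper_width: 0.0153
```

Call:
{"method": "drive_tool", "body": {
  "rows": [
    [[0, 0, 0], 0]
  ]
}}

```text
t: 4.35
eef_pos: [0.4731, -0.1707, 0.1033]
tool_rot: [-0.497, 0.504, -0.497, -0.502]
force: [-0.1, -2.2, -0.6]
gripper_width: 0.015
```

Call:
{"method": "drive_tool", "body": {
  "rows": [
    [[0, 0.3, -1], 0],
    [[0, 0.3, -2], 0],
    [[0, 0.3, -2], 0]
  ]
}}

```text
t: 4.65
eef_pos: [0.4732, -0.1704, 0.1013]
tool_rot: [-0.497, 0.504, -0.497, -0.502]
force: [-1.0, -3.1, 1.3]
gripper_width: 0.0148
```

Call:
{"method": "drive_tool", "body": {
  "rows": [
    [[0, 0, -1], 0],
    [[0, 0, -1], 0]
  ]
}}

```text
t: 4.85
eef_pos: [0.4732, -0.1705, 0.1003]
tool_rot: [-0.497, 0.504, -0.497, -0.502]
force: [-0.1, -2.7, 2.4]
gripper_width: 0.015
```

```bash
python3 - <<'E'
from h import *
s=env.read_state();print(s['eef_pos']*1000,s['force'])
E
```

```text
[ 473.17267693 -170.46669711  100.25284067] [-0.12437717 -2.74404228  2.43762948]
```

Call:
{"method": "drive_tool", "body": {
  "rows": [
    [[0, 0, -1], 0],
    [[0, 0, -1], 0]
  ]
}}

```text
t: 5.05
eef_pos: [0.4732, -0.1705, 0.0992]
tool_rot: [-0.497, 0.504, -0.497, -0.502]
force: [-1.2, -2.7, 3.5]
gripper_width: 0.0148
```

Call:
{"method": "drive_tool", "body": {
  "rows": [
    [[0, 0, -1], 0],
    [[0, 0, -1], 0]
  ]
}}

```text
t: 5.25
eef_pos: [0.4732, -0.1705, 0.0981]
tool_rot: [-0.497, 0.504, -0.497, -0.502]
force: [1.0, -2.2, 1.3]
gripper_width: 0.015
```

Call:
{"method": "drive_tool", "body": {
  "rows": [
    [[0, 0, -1], 0],
    [[0, 0, -1], 0]
  ]
}}

```text
t: 5.45
eef_pos: [0.4732, -0.1705, 0.097]
tool_rot: [-0.497, 0.504, -0.497, -0.502]
force: [-0.2, -2.0, 2.1]
gripper_width: 0.0147
```

Call:
{"method": "drive_tool", "body": {
  "rows": [
    [[0, 0, -1], 0],
    [[0, 0, -1], 0]
  ]
}}

```text
t: 5.65
eef_pos: [0.4732, -0.1705, 0.0959]
tool_rot: [-0.497, 0.504, -0.497, -0.502]
force: [-0.1, -2.9, 3.6]
gripper_width: 0.0148
```

Call:
{"method": "drive_tool", "body": {
  "rows": [
    [[0, 0, -1], 0],
    [[0, 0, -1], 0]
  ]
}}

```text
t: 5.85
eef_pos: [0.4731, -0.1705, 0.0948]
tool_rot: [-0.497, 0.504, -0.497, -0.502]
force: [-0.5, -3.5, 2.7]
gripper_width: 0.0151
```

Call:
{"method": "drive_tool", "body": {
  "rows": [
    [[0, 0, -1], 0],
    [[0, 0, -1], 0]
  ]
}}

```text
t: 6.05
eef_pos: [0.4733, -0.1705, 0.0939]
tool_rot: [-0.497, 0.504, -0.497, -0.502]
force: [-0.4, -2.3, 5.7]
gripper_width: 0.0149
```

Call:
{"method": "drive_tool", "body": {
  "rows": [
    [[0, 0, -0.2], 0],
    [[0, 0, -0.2], 0]
  ]
}}

```text
t: 6.25
eef_pos: [0.4733, -0.1706, 0.0939]
tool_rot: [-0.497, 0.504, -0.497, -0.502]
force: [-0.7, -2.0, 5.1]
gripper_width: 0.0152
```

```bash
python3 - <<'E'
from h import *
for i in range(5):
    s=env.read_state();print(s['t'],s['eef_pos']*1000,s['force'])
    env.capture('wrist')
E
```

```text
6.25 [ 473.33867968 -170.57434726   93.92007587] [-0.72386823 -1.97303596  5.06691046]
6.3 [ 473.32949744 -170.58397696   93.93307245] [-0.60165057 -2.31207628  5.24274491]
6.35 [ 473.33437031 -170.57284399   93.93490098] [-0.87418989 -2.19262633  5.34072412]
6.4 [ 473.31669754 -170.53388001   93.914515  ] [-0.60001539 -2.49402998  5.15876349]
6.45 [ 473.33729621 -170.57621453   93.92542816] [-0.57718279 -2.17348195  4.89402499]
```

Call:
{"method": "drive_tool", "body": {
  "rows": [
    [[0, 0, -0.8], 0],
    [[0, 0, -0.8], 0],
    [[0, 0, -0.8], 0]
  ]
}}

```text
t: 6.8
eef_pos: [0.4735, -0.1706, 0.0936]
tool_rot: [-0.497, 0.505, -0.497, -0.502]
force: [-1.5, -2.1, 7.3]
gripper_width: 0.0153
```

```bash
cat > f.py <<'E'
from h import *
F=[];Z=[];TQ=[]
for i in range(5):
    s=env.read_state();F.append(s['force']);Z.append(s['eef_pos']*1000);TQ.append(s['torque'])
    env.capture('wrist')
print(s['t'],np.mean(Z,0).round(2),np.mean(F,0).round(2),np.std(F,0).round(2),np.mean(TQ,0).round(3),'yaw',round(yaw(s),3))
E
python3 f.py
```

```text
7.0 [ 473.47 -170.64   93.56] [-1.55 -1.84  7.4 ] [0.45 0.4  0.29] [-0.253  0.275 -0.002] yaw 1.583
```

Call:
{"method": "drive_tool", "body": {
  "rows": [
    [[0, 0, -1], 0],
    [[0, 0, -1.6], 0],
    [[0, 0, -1.6], 0],
    [[0, 0, -1.6], 0]
  ]
}}

```text
t: 7.45
eef_pos: [0.4737, -0.1708, 0.0928]
tool_rot: [-0.497, 0.505, -0.497, -0.501]
force: [-2.7, -1.4, 11.9]
gripper_width: 0.015
```

```bash
python3 f.py
```

```text
7.65 [ 473.71 -170.78   92.83] [-2.79 -1.64 11.65] [0.48 0.49 0.55] [-0.145  0.463 -0.005] yaw 1.583
```

Call:
{"method": "drive_tool", "body": {
  "rows": [
    [[-0.3, 0, -1.3], 0],
    [[-0.3, 0, -1.3], 0],
    [[-0.3, 0, -1.3], 0]
  ]
}}

```text
t: 8.0
eef_pos: [0.4738, -0.1709, 0.0926]
tool_rot: [-0.497, 0.505, -0.497, -0.501]
force: [-2.8, -1.3, 12.4]
gripper_width: 0.0149
```

```bash
python3 f.py
```

```text
8.2 [ 473.76 -170.87   92.57] [-2.55 -1.07 12.85] [0.63 0.47 0.33] [-0.037  0.494 -0.017] yaw 1.583
```

Call:
{"method": "drive_tool", "body": {
  "rows": [
    [[-0.3, 0.1, -1.1], -0.06],
    [[-0.3, 0.1, -1.1], -0.14],
    [[-0.3, 0.1, -1.1], -0.22],
    [[-0.3, 0.1, -1.1], -0.3],
    [[-0.3, 0.1, -1.1], -0.35]
  ]
}}

```text
t: 8.75
eef_pos: [0.4738, -0.1709, 0.0925]
tool_rot: [0.577, -0.411, 0.578, 0.406]
force: [-2.3, -0.1, 13.2]
gripper_width: 0.0147
```

```bash
python3 f.py; python3 -c "
from h import *
s,c=wrist('w2.png')"
```

```text
8.95 [ 473.84 -170.85   92.54] [-2.66 -0.36 13.26] [0.79 0.27 0.21] [-0.031  0.469  0.015] yaw 1.233
```

View pics/w2.png

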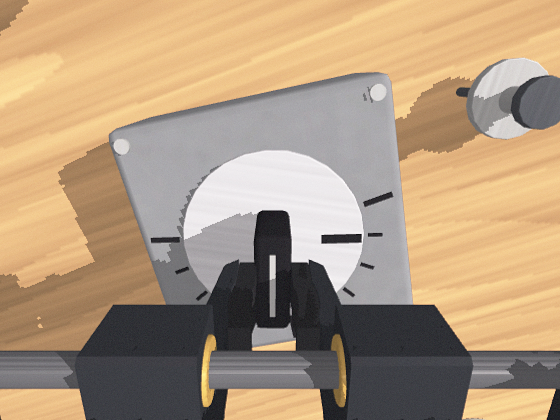

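Pointer at (341,239) has followed to the first short tick at (375,235), and long tick 0 is at (378,199). The clutch is carrying the dial, so I continue.

Call:
{"method": "drive_tool", "body": {
  "rows": [
    [[-0.3, 0, -1.1], -0.08],
    [[-0.3, 0, -1.1], -0.16],
    [[-0.3, 0, -1.1], -0.24],
    [[-0.3, 0, -1.1], -0.32],
    [[-0.3, 0, -1.1], -0.4],
    [[-0.3, 0, -1.1], -0.48],
    [[-0.3, 0, -1.1], -0.56],
    [[-0.3, 0, -1.1], -0.64],
    [[-0.3, 0, -1.1], -0.7]
  ]
}}

```text
t: 9.95
eef_pos: [0.474, -0.1709, 0.0925]
tool_rot: [0.682, -0.188, 0.683, 0.183]
force: [-2.0, 0.8, 13.0]
gripper_width: 0.015
```

```bash
python3 f.py; python3 -c "
from h import *
s,c=wrist('w3.png')"
```

```text
10.15 [ 473.97 -170.88   92.51] [-2.35  0.08 13.38] [0.35 0.43 0.55] [-0.006  0.434  0.009] yaw 0.533
```

View pics/w3.png

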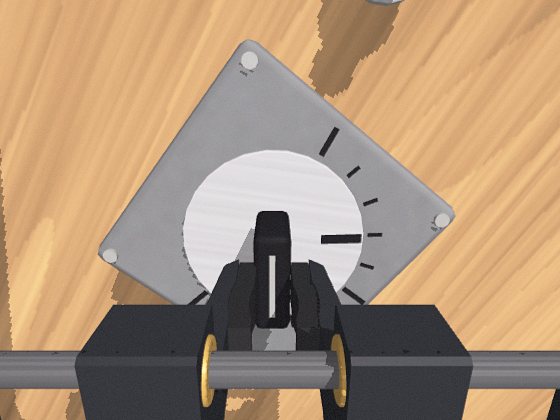

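Pointer at (341,239) is on the third short tick at (375,235), counting from long tick 0 at (329,141), so the dial is at click 3. Two more.

Call:
{"method": "drive_tool", "body": {
  "rows": [
    [[-0.4, 0, -1.1], -0.08],
    [[-0.4, 0, -1.1], -0.16],
    [[-0.4, 0, -1.1], -0.24],
    [[-0.4, 0, -1.1], -0.32],
    [[-0.4, 0, -1.1], -0.4],
    [[-0.4, 0, -1.1], -0.48],
    [[-0.4, 0, -1.1], -0.56],
    [[-0.4, 0, -1.1], -0.64],
    [[-0.4, 0, -1.1], -0.7]
  ]
}}

```text
t: 11.15
eef_pos: [0.4741, -0.1709, 0.0925]
tool_rot: [0.704, 0.057, 0.706, -0.062]
force: [-2.6, -0.3, 13.5]
gripper_width: 0.0148
```

```bash
python3 f.py; python3 -c "
from h import *
s,c=wrist('w4.png')"
```

```text
11.35 [ 474.08 -170.92   92.52] [-2.09 -0.14 13.58] [0.44 0.49 0.32] [-0.055  0.394  0.014] yaw -0.166
```

View pics/w4.png

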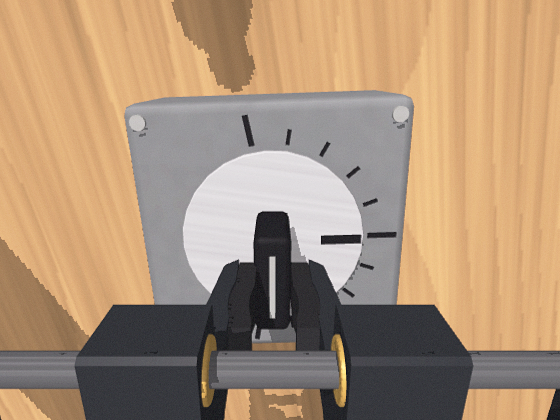

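Pointer (341,239) lines up with long tick 5 at (382,235). I ease off the press first and then open the gripper.

Call:
{"method": "drive_tool", "body": {
  "rows": [
    [[-0.4, 0, 1], 0],
    [[-0.4, 0, 4], 0],
    [[-0.4, 0, 8], 0],
    [[-0.4, 0, 10], 0],
    [[-0.4, 0, 10], 0]
  ]
}}

```text
t: 11.95
eef_pos: [0.4737, -0.1708, 0.1027]
tool_rot: [0.704, 0.056, 0.706, -0.061]
force: [-0.6, 0.6, 1.6]
gripper_width: 0.015
```

Call:
{"method": "drive_tool", "body": {
  "rows": [
    [[0, 0, 0], 0],
    [[0, 0, 0], 0],
    [[0, 0, 0], 0],
    [[0, 0, 0], 0],
    [[0, 0, 0], 0],
    [[0, 0, 0], 0],
    [[0, 0, 0], 0],
    [[0, 0, 0], 0],
    [[0, 0, 0], 0],
    [[0, 0, 0], 0]
  ],
  "fingers": -1
}}

```text
t: 12.95
eef_pos: [0.4737, -0.1708, 0.1027]
tool_rot: [0.704, 0.056, 0.706, -0.061]
force: [0.3, -0.2, -0.5]
gripper_width: 0.0879
```

Call:
{"method": "drive_tool", "body": {
  "rows": [
    [[0, 0, 20], 0],
    [[0, 0, 50], 0],
    [[0, 0, 90], 0],
    [[0, 0, 120], 0],
    [[0, 0, 140], 0],
    [[0, 0, 150], 0],
    [[0, 0, 150], 0],
    [[0, 0, 150], 0]
  ]
}}

```text
t: 13.75
eef_pos: [0.4734, -0.1706, 0.2515]
tool_rot: [0.703, 0.057, 0.706, -0.061]
force: [0.4, 0.3, 0.3]
gripper_width: 0.0877
```

```bash
python3 -c "
from h import *
s,c=wrist('w5.png');print(s)"
```

```text
{'t': 13.75, 'q': array([-0.57508864,  0.24003582,  1.49387711, -0.00745395,  1.4084669 ,
       -0.40755914]), 'joint_velocities': array([-9.35280819e-04,  6.64440385e-03,  6.84842446e-03,  2.45663354e-05,
        1.35377868e-03,  1.69914941e-03]), 'tau': array([ 5.59569779e-02, -3.84652519e+01, -2.65869659e+01,  4.65611333e-02,
        7.12180068e-02, -3.04574214e-04]), 'eef_pos': array([ 0.47336097, -0.17061918,  0.25151595]), 'tool_rot': array([ 0.70318598,  0.05657389,  0.70613059, -0.06089714]), 'force': array([0.42060623, 0.29167254, 0.33928866]), 'torque': array([-0.0991384 ,  0.08138385, -0.06884453]), 'gripper_width': 0.08767374777034424}
```

View pics/w5.png

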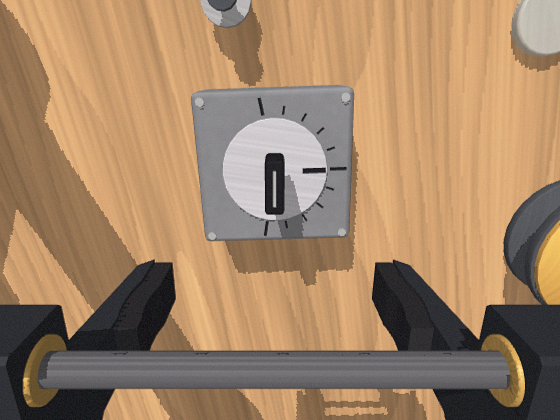

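Dial stands on tick 5 (pointer (314,170), tick (338,169)). Now I shut the fingers and go to the large button.

Call:
{"method": "drive_tool", "body": {
  "rows": [
    [[5, 20, 0], 0],
    [[13, 60, 0], 0],
    [[21, 100, 0], 0],
    [[30, 140, 0], 0],
    [[38, 180, 0], 0],
    [[47, 220, 0], 0],
    [[55, 260, 0], 0],
    [[64, 300, 0], 0],
    [[71, 335, 0], 0],
    [[75, 353, 0], 0]
  ],
  "fingers": 1,
  "newtons": 20
}}

```text
t: 14.8
eef_pos: [0.5479, 0.185, 0.2498]
tool_rot: [0.702, 0.056, 0.707, -0.06]
force: [-0.4, -1.1, 0.6]
gripper_width: 0.0099
```

Call:
{"method": "drive_tool", "body": {
  "rows": [
    [[0, 0, -20], 0],
    [[0, 0, -50], 0],
    [[0, 0, -80], 0],
    [[0, 0, -100], 0],
    [[0, 0, -100], 0],
    [[0, 0, -100], 0]
  ]
}}

```text
t: 15.4
eef_pos: [0.5479, 0.185, 0.1498]
tool_rot: [0.702, 0.056, 0.707, -0.06]
force: [0.6, 0.2, -0.1]
gripper_width: 0.0005
```

```bash
python3 - <<'E'
from h import *
s,c=wrist('w6.png');print(s['t'],s['eef_pos'],s['gripper_width'],s['force'])
im=c['pixels'][:,:,::-1]
hsv=cv2.cvtColor(im,cv2.COLOR_BGR2HSV)
m=(((hsv[...,0]<8)|(hsv[...,0]>172))&(hsv[...,1]>170)&(hsv[...,2]>70)).astype(np.uint8)
n,l,st,ce=cv2.connectedComponentsWithStats(m)
for i in range(1,n):
    if st[i,4]>30: print(st[i],ce[i],ray(c,*ce[i],0.022))
E
```

```text
15.4 [0.54792837 0.18501234 0.14975051] 0.000464729960774748 [ 0.58480091  0.24788887 -0.07726353]
[ 245   45   36   38 1080] [262.98240741  63.64074074] [0.55455572 0.27912223 0.022     ]
[ 256  163   43   44 1461] [276.63586585 184.29089665] [0.54953146 0.18541145 0.022     ]
[153 185  34  32 837] [169.6702509  200.49701314] [0.45846218 0.18603528 0.022     ]
```

View pics/w6.png

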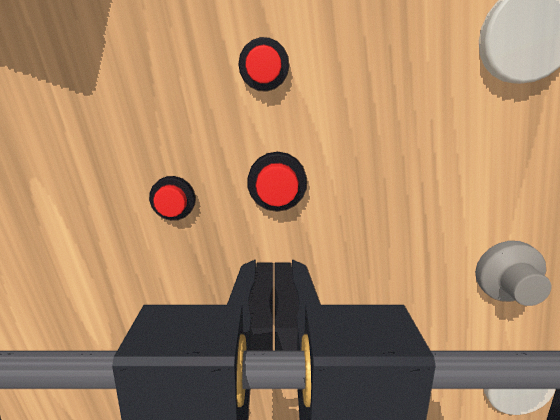

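The large button at (277,184) is clearly bigger than those at (263,64) and (170,200), and the tool is right over it. Going down.

Call:
{"method": "drive_tool", "body": {
  "rows": [
    [[1, -0.5, -40], 0],
    [[1, -0.5, -80], 0],
    [[1, -0.5, -105], 0],
    [[1, -0.5, -118], 0],
    [[1, -0.5, -123], 0],
    [[1, -0.5, -123], 0]
  ]
}}

```text
t: 16.05
eef_pos: [0.55, 0.1846, 0.0284]
tool_rot: [0.703, 0.056, 0.706, -0.06]
force: [-0.4, -1.0, 0.8]
gripper_width: 0.0008
```

Call:
{"method": "drive_tool", "body": {
  "rows": [
    [[0, 0, -3], 0],
    [[0, 0, -6], 0],
    [[0, 0, -8], 0],
    [[0, 0, -9], 0],
    [[0, 0, -10], 0],
    [[0, 0, -10], 0]
  ]
}}

```text
t: 16.65
eef_pos: [0.5499, 0.1846, 0.0183]
tool_rot: [0.703, 0.056, 0.706, -0.06]
force: [-0.3, 0.5, -0.0]
gripper_width: 0.0005
```

```bash
python3 f.py; python3 -c "
from h import *
s,c=wrist('w7.png');snap('scene','scene2.png')
im=cv2.imread('pics/scene2.png');cv2.imwrite('pics/s2c.png',cv2.resize(im[130:270,260:450],(760,560),interpolation=cv2.INTER_CUBIC))"
```

```text
16.85 [549.96 184.63  18.41] [-0.28  0.06  0.04] [0.55 0.75 0.17] [-0.062  0.074 -0.001] yaw -0.164
```

View pics/s2c.png

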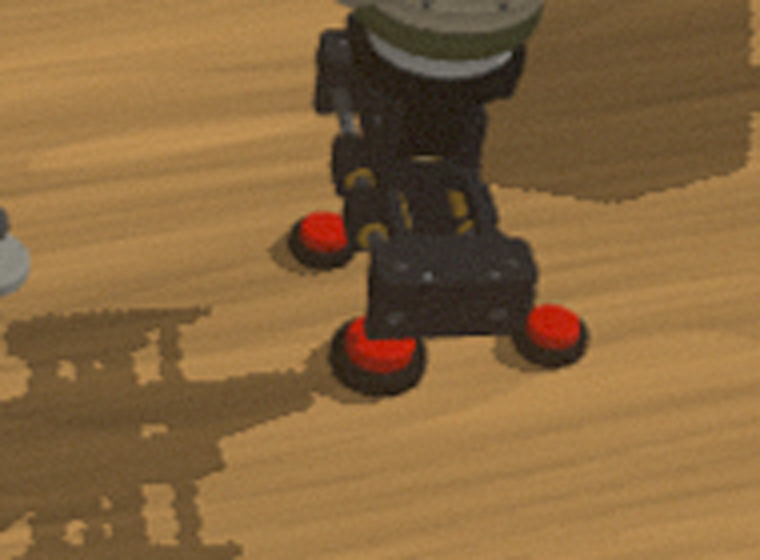

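View pics/w7.png

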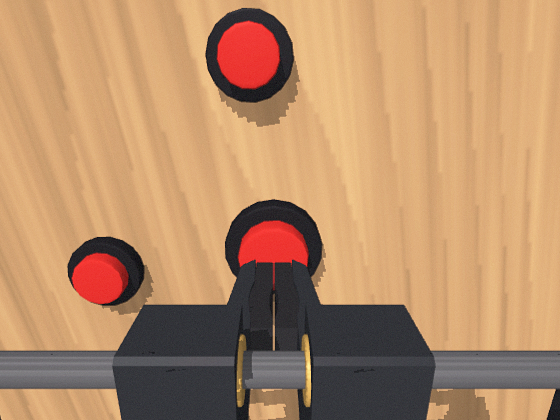

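```bash
python3 - <<'E'
from h import *
c=dict(np.load('/tmp/w7.png.npz'))
i=np.linalg.inv(c['tool_from_camera'])
for p in ([0,0,0],[-.0187,0,0]):
    q=i@np.array(p+[1]);print(q[:3],c['fx']*q[0]/q[2]+c['cx'],c['fy']*q[1]/q[2]+c['cy'])
for u,v in((273,235),(250,245),(295,245),(268,265),(282,265),(235,235),(248,50),(100,278),(273,225)): print(u,v,pt(c,u,v)*1000)
E
```

```text
[0.00028569 0.02479798 0.18938151] 273.9216430819339 255.32110675436377
[0.00028534 0.0308824  0.17169904] 273.97904774417026 273.6423072970426
273 235 [551.58852538 197.04109836  21.38900683]
250 245 [539.53062661 193.57006031  21.33542143]
295 245 [561.39308668 190.23307037  21.87930291]
268 265 [548.95998894 193.66923488  44.92845767]
282 265 [554.92233979 192.7321747   45.00591678]
235 235 [531.74222629 196.56161568  12.96704937]
248 50 [554.83618793 281.25098088  16.73528316]
100 278 [457.99966751 185.6972677   17.00700528]
273 225 [552.18672934 200.73987491  17.6892334 ]
```

Call:
{"method": "drive_tool", "body": {
  "rows": [
    [[-0.5, -0.5, -1], 0],
    [[-0.5, -0.5, -2], 0],
    [[-0.5, -0.5, -2], 0]
  ]
}}

```text
t: 17.3
eef_pos: [0.5494, 0.1841, 0.0162]
tool_rot: [0.703, 0.056, 0.706, -0.06]
force: [-0.9, 0.4, 0.3]
gripper_width: 0.0006
```

Call:
{"method": "drive_tool", "body": {
  "rows": [
    [[0, 0, -1], 0],
    [[0, 0, -2], 0],
    [[0, 0, -2], 0]
  ]
}}

```text
t: 17.6
eef_pos: [0.5493, 0.1841, 0.0141]
tool_rot: [0.703, 0.056, 0.707, -0.06]
force: [-1.2, 1.4, 0.3]
gripper_width: 0.0006
```

```bash
python3 f.py; python3 - <<'E'
from h import *
s,c=wrist('w8.png')
for u,v in((273,235),(250,245),(295,245),(260,240),(285,240)): print(u,v,pt(c,u,v)*1000)
E
```

```text
17.8 [549.33 184.1   14.19] [-0.2   0.41  0.3 ] [0.52 0.63 0.34] [-0.065  0.053 -0.002] yaw -0.164
273 235 [551.3273659  198.38733674  21.64754769]
250 245 [539.62768978 195.12831786  21.86551433]
295 245 [560.85941508 191.41158819  21.38992163]
260 240 [544.64381835 196.30337065  20.44927132]
285 240 [556.57455443 195.20720889  22.32607104]
```

View pics/w8.png

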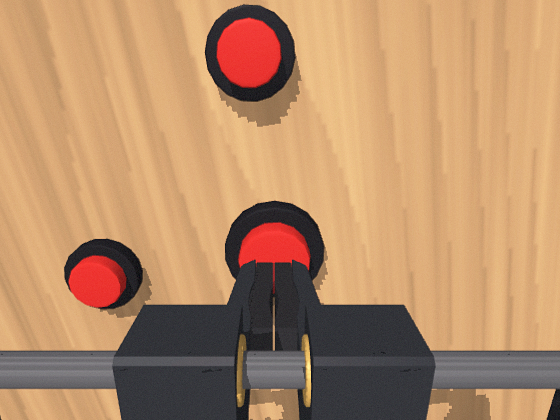

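Call:
{"method": "drive_tool", "body": {
  "rows": [
    [[0, 0, -1], 0],
    [[0, 0, -2], 0],
    [[0, 0, -2], 0]
  ]
}}

```text
t: 18.2
eef_pos: [0.5492, 0.1841, 0.0121]
tool_rot: [0.703, 0.056, 0.707, -0.06]
force: [-0.1, 0.7, -0.3]
gripper_width: 0.0004
```

```bash
python3 - <<'E'
from h import *
s,c=wrist('w9.png')
t=c['tool_from_camera']
for u in (262,268,280,286):
  for v in range(250,300,5):
    p=pt(c,u,v,t)*1000; print(u,v,p.round(1),c['pixels'][v,u]) if u in(268,) else None
t0=snap('top','top2.png');im=t0['pixels'][:,:,::-1];cv2.imwrite('pics/t2c.png',cv2.resize(im[190:320,120:290],(748,572)))
e=snap('scene','scene3.png');im=e['pixels'][:,:,::-1];cv2.imwrite('pics/s3c.png',cv2.resize(im[150:250,300:430],(780,600),interpolation=cv2.INTER_CUBIC))
E
```

```text
268 250 [-10.3   7.9  -2.8] [241  58  53]
268 255 [-9.7  5.  -2.8] [239  52  48]
268 260 [-10.2   2.6  -2.8] [241  53  48]
268 265 [-28.    9.3  -2.6] [43 44 44]
268 270 [-31.8   9.   -2.5] [52 52 53]
268 275 [-35.4   8.7  -2.5] [45 46 48]
268 280 [-40.1   9.1  -2.4] [44 43 46]
268 285 [-43.3   8.7  -2.4] [42 42 44]
268 290 [-47.6   9.2  -2.3] [46 40 48]
268 295 [-50.3   8.7  -2.3] [48 46 50]
```

View pics/s3c.png

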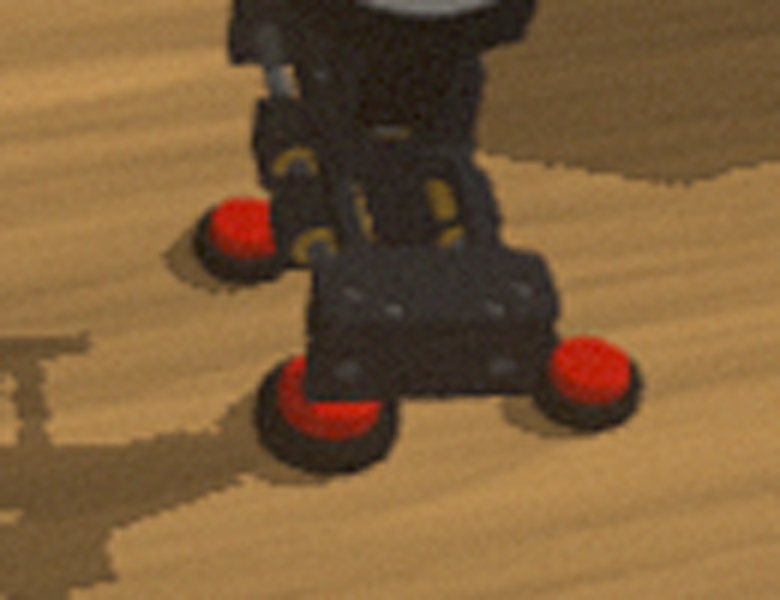

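View pics/t2c.png

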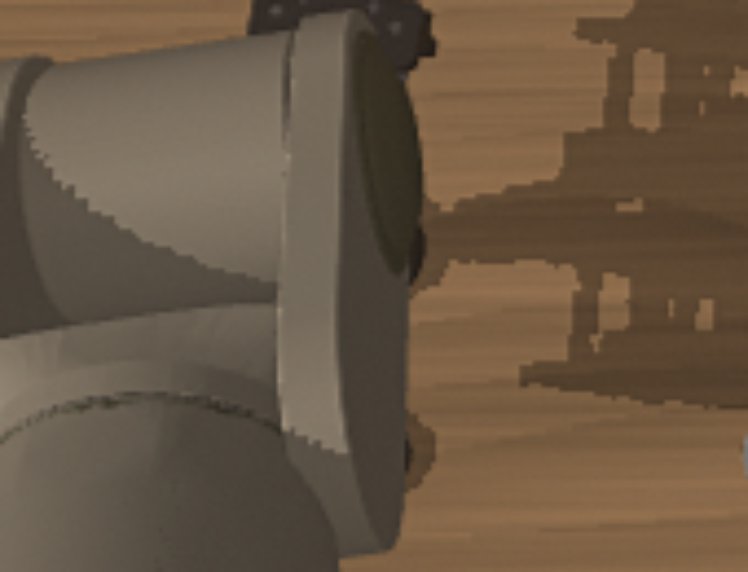

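Call:
{"method": "drive_tool", "body": {
  "rows": [
    [[0, 0, -1], 0],
    [[0, 0, -2], 0],
    [[0, 0, -3], 0],
    [[0, 0, -3], 0]
  ]
}}

```text
t: 18.75
eef_pos: [0.5493, 0.1841, 0.0091]
tool_rot: [0.703, 0.056, 0.707, -0.06]
force: [0.5, 0.2, -0.1]
gripper_width: 0.0001
```

Call:
{"method": "drive_tool", "body": {
  "rows": [
    [[0, 0, -1], 0],
    [[0, 0, -2], 0],
    [[0, 0, -3], 0],
    [[0, 0, -3], 0]
  ]
}}

```text
t: 19.15
eef_pos: [0.5492, 0.1841, 0.0059]
tool_rot: [0.703, 0.056, 0.707, -0.06]
force: [-0.3, -0.3, 0.1]
gripper_width: 0.0007
```

```bash
python3 f.py; python3 - <<'E'
from h import *
s,c=wrist('w10.png')
for u,v in((268,258),(285,258),(255,250),(295,250)): print(u,v,pt(c,u,v)*1000)
E
```

```text
19.35 [549.28 184.1    6.05] [ 0.11  0.1  -0.07] [0.33 0.42 0.36] [-0.07   0.074 -0.014] yaw -0.164
268 258 [547.74254469 190.96076643  21.77389459]
285 258 [555.49654182 189.96820996  22.31163532]
255 250 [542.55717089 195.9017687   21.70089699]
295 250 [560.60433491 193.04992947  21.92782428]
```

View pics/w10.png

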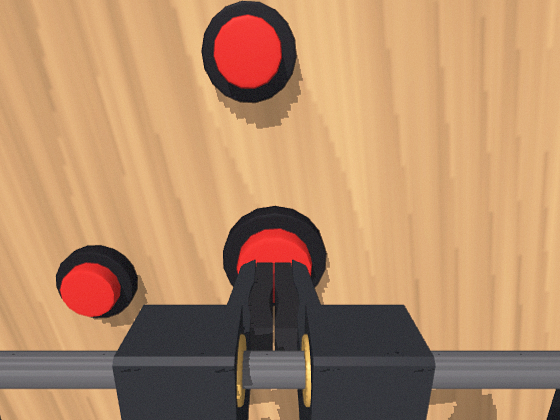

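Call:
{"method": "drive_tool", "body": {
  "rows": [
    [[0, 0, -1], 0],
    [[0, 0, -2], 0],
    [[0, 0, -3], 0],
    [[0, 0, -3], 0]
  ]
}}

```text
t: 19.85
eef_pos: [0.5492, 0.1841, 0.0029]
tool_rot: [0.703, 0.056, 0.707, -0.06]
force: [-0.0, -0.5, -0.4]
gripper_width: 0.0006
```

Call:
{"method": "drive_tool", "body": {
  "rows": [
    [[0, 0, -1], 0],
    [[0, 0, -2], 0],
    [[0, 0, -3], 0],
    [[0, 0, -3], 0]
  ]
}}

```text
t: 20.25
eef_pos: [0.5491, 0.1841, -0.0003]
tool_rot: [0.703, 0.056, 0.707, -0.06]
force: [0.4, -0.2, -0.3]
gripper_width: 0.0006
```

Call:
{"method": "drive_tool", "body": {
  "rows": [
    [[0, 0, -1], 0],
    [[0, 0, -2], 0],
    [[0, 0, -3], 0],
    [[0, 0, -3], 0]
  ]
}}

```text
t: 20.65
eef_pos: [0.5491, 0.1841, -0.0032]
tool_rot: [0.703, 0.056, 0.707, -0.06]
force: [-0.5, 0.3, 2.5]
gripper_width: 0.0003
```

```bash
python3 f.py; python3 - <<'E'
from h import *
s,c=wrist('w11.png')
for v in (255,258,261,264,267,270): print(v,(pt(c,268,v)*1000).round(1),c['pixels'][v,268])
e=snap('scene','scene4.png');im=e['pixels'][:,:,::-1];cv2.imwrite('pics/s4c.png',cv2.resize(im[150:250,300:430],(780,600),interpolation=cv2.INTER_CUBIC))
E
```

```text
20.85 [549.13 184.08  -3.16] [-0.62 -0.05  1.54] [0.24 0.34 0.65] [-0.089  0.175  0.017] yaw -0.164
255 [548.8 196.9  21.5] [242  54  53]
258 [548.7 196.2  22.9] [241  55  50]
261 [548.2 193.9  21.2] [240  52  48]
264 [548.2 193.4  23. ] [41 43 43]
267 [548.2 193.4  25.7] [47 45 47]
270 [548.4 193.8  29. ] [49 48 45]
```

View pics/s4c.png

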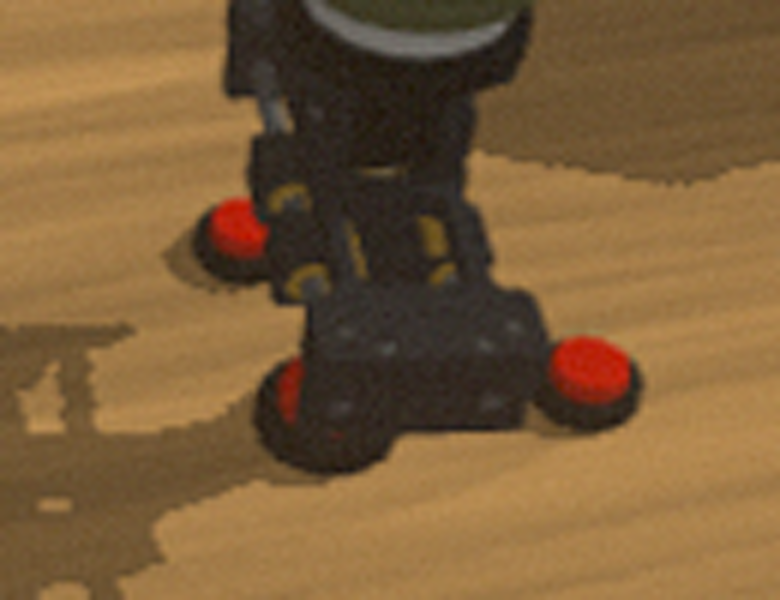

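View pics/w11.png

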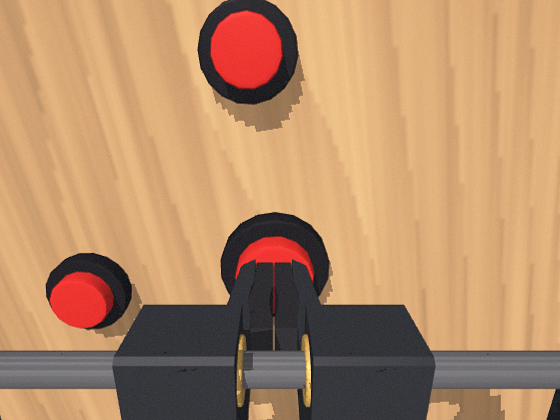

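Contact at TCP z ≈ -3 mm: the shut finger ends sit about 25 mm behind the stated TCP (pixel row 264, finger edge at z = 23 mm). Pressing now.

Call:
{"method": "drive_tool", "body": {
  "rows": [
    [[0, 0, -1], 0],
    [[0, 0, -2], 0],
    [[0, 0, -3], 0],
    [[0, 0, -4], 0],
    [[0, 0, -4], 0]
  ]
}}

```text
t: 21.5
eef_pos: [0.5492, 0.1841, -0.0072]
tool_rot: [0.703, 0.056, 0.707, -0.06]
force: [-1.4, -0.2, 3.5]
gripper_width: 0.0005
```

Call:
{"method": "drive_tool", "body": {
  "rows": [
    [[0, 0, -1], 0],
    [[0, 0, -2], 0],
    [[0, 0, -2.5], 0],
    [[0, 0, -2.5], 0]
  ]
}}

```text
t: 21.9
eef_pos: [0.5492, 0.1841, -0.0089]
tool_rot: [0.703, 0.056, 0.707, -0.06]
force: [-4.9, -1.1, 11.6]
gripper_width: 0.0006
```

Bottomed out (11.6 N against 5 N at full travel). I hold for two more rows and retreat.

Call:
{"method": "drive_tool", "body": {
  "rows": [
    [[0.3, 0, -0.8], 0],
    [[0.3, 0, -0.8], 0]
  ]
}}

```text
t: 22.1
eef_pos: [0.5492, 0.1841, -0.0089]
tool_rot: [0.703, 0.056, 0.707, -0.06]
force: [-6.2, -2.5, 13.5]
gripper_width: 0.0006
```

```bash
python3 f.py
```

```text
22.3 [549.23 184.12  -8.9 ] [-6.55 -1.29 13.54] [0.45 0.62 0.42] [-0.254  1.151 -0.009] yaw -0.164
```

Call:
{"method": "drive_tool", "body": {
  "rows": [
    [[0, 0, 5], 0],
    [[0, 0, 20], 0],
    [[0, 0, 60], 0],
    [[0, 0, 100], 0],
    [[0, 0, 150], 0],
    [[0, 0, 190], 0],
    [[-20, 0, 230], 0],
    [[-50, 0, 260], 0],
    [[-80, 0, 270], 0],
    [[-80, 0, 270], 0]
  ]
}}

```text
t: 23.35
eef_pos: [0.4675, 0.1845, 0.264]
tool_rot: [0.704, 0.056, 0.705, -0.059]
force: [-0.7, -0.7, 0.5]
gripper_width: 0.0003
```

```bash
python3 f.py; python3 - <<'E'
from h import *
s,c=wrist('w12.png')
c=snap('top','top3.png')
snap('scene','scene5.png')
im=c['pixels'][:,:,::-1];cv2.imwrite('pics/t3c.png',cv2.resize(im[230:335,335:440],(600,600),interpolation=cv2.INTER_CUBIC))
E
```

```text
23.55 [468.94 184.19 261.95] [-0.03 -0.21 -0.19] [0.56 0.63 0.57] [-0.082  0.061  0.015] yaw -0.164
```

View pics/t3c.png

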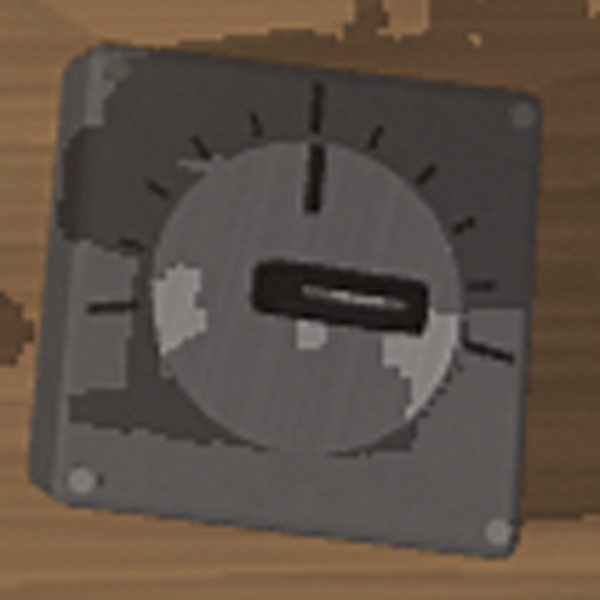

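View pics/scene5.png

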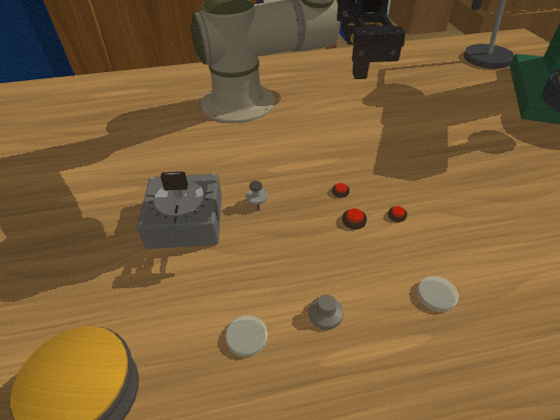

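View pics/w12.png

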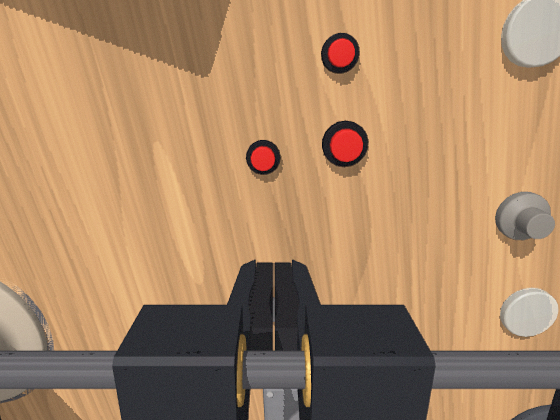

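The pointer sits on long tick 5, the button is out again and the arm is clear. Handing in.

```bash
python3 -c "
from bench import env
print(env.finish_job(), env.read_state()['t'])"
```

```text
the job is handed in; nothing more can be done
the job is handed in; nothing more can be done
```

The timer is set to five and the start button has been pushed and released. I handed the job in at about 24 s of the 67 s allowed; it reports no verdict.

- **Dial:** It started at tick 0. I pinched the knob and met the clutch about 9 mm down. I held about 10 N on the clutch by the wrist force and turned 1.75 rad clockwise, checking the pointer at clicks 1, 3 and 5. I then eased the press off and opened the gripper. The last top view shows the pointer on long tick 5.
- **Start button:** I pressed the largest of the three red buttons with the shut fingers until it hit its stop, at about 13.5 N against the 5 N of full travel. The last wrist and scene views show it out again.
- **Other objects:** The blanks, chuck and spherometer look unmoved in the last scene view, and the wrist force with the arm clear was about 0 N.

**Disagreement:** The shut finger ends sat about 25 mm behind the stated TCP. The button was met at a TCP height of about -3 mm instead of 22 mm, so I felt for it in small steps. The same offset means the pads may have held only the top few millimetres of the knob; it did not slip visibly.

**Not measured:** I did not read the button's travel directly. I inferred it from the hard stop and about 5.7 mm of motion after first touch.

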